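Set the hold-down screw of the tube-rack slide

TASK

Set the hold-down on the tube-rack slide: turn the wing screw on the bridge clockwise until its foot bottoms firmly on the rack, finger-tight and no more, then back it off a quarter of a turn so that the rack can run freely. Let go of the screw and leave the things around it alone.

Things in the scene. Friction and masses are not known exactly. Their poses are not given: they have to be found in the camera images.
- wing (a point): Centre of the hold-down screw's wing: a flat-faced black bar 46 mm long, 10 mm thick, 30 mm tall, on top of the vertical screw in the middle of the bridge. x runs along the bar, y across its thickness, z up. Its underside is 15 mm below this point; beneath sits a collar of 11 mm radius, 7 mm high. Nothing else stands within 60 mm of the screw axis above the bridge.
- boss (a point): Centre of the top of the fixed brass boss (12 mm radius) the screw passes through, 124 mm above the table. Right-hand thread: clockwise from above screws down, 6 mm per turn, against a steady friction of about 0.05 N m; it stays where left and starts 0.1 to 0.5 turn above bottom. At bottom the turning moment climbs by about 1.6 N m per rad. 0.3 N m is finger-tight, 0.6 too tight.
- foot: Steel foot of the screw, a disc of 40 mm diameter and 6 mm height below the bridge; it rises and falls with the screw but does not turn. Origin in the centre of its underside, 85 mm under the wing's centre, z up. Pressed on the rack it clamps with about 120 N per 0.1 N m of turning moment beyond the thread friction.
- rack: White plastic rack, 220 by 110 mm, 56 mm tall, with blue-capped sample tubes on both sides of the bridge and a bare raised land in its middle, on which the foot bottoms. It lies fixed in the slide; its height varies by up to 1 mm. Origin in the middle of the land's upper face, 70 to 71 mm above the table; x along the rack, z up.
- slide: Fixed aluminium slide plate, 260 by 150 mm, with low side rails and a grey bridge across its middle (34 mm along x, 150 mm along y, top at 116 mm). Origin in the centre of its underside on the table, on the screw's axis; x along the slide.
- gel_bottle: Bystander: gel bottle, 64 mm diameter, 150 mm tall, standing; origin in the centre of its underside.
- tip_bin: Bystander: open blue bin 140 by 100 mm, 55 mm tall; origin in the centre of its underside.
- carton: Bystander: small closed cardboard carton 110 by 120 mm, 70 mm tall; origin in the centre of its underside.

How it is judged:
By the outcome, as a careful person would: the job done as asked, in the order asked, and still so for the second after the job is handed in, with the robot touching nothing.
It also fails if it takes over 64 s, if anything falls off the work surface, if the arm or the gripper's body presses on something with over 40 N, if the wrist force passes 120 N, or if a joint passes its speed limit or range.

ROBOT

A 6-joint arm with a two-finger parallel gripper is mounted at the origin on the work surface. World frame = base frame: x ahead of the robot, y to its left, z up, the work surface at z = 0. Lengths are in mm, angles in rad, forces in N, time in s.
With the tool pointing down it reaches from about 350 to 775 mm from the base axis. Payload 7.3 kg.
Tool frame: the origin (TCP) lies on the centre line of the jaws, within the pads' length; the fingertips stand 22 mm ahead of it and the grasp point (between the pads) lies 3 mm ahead of it; z points along the fingers, y is the direction in which the jaws open and shut (so a half turn about z gives the same grasp; the last joint's range is limited). The gripper opens to 92 mm and grips with 3 to 60 N. Pads are 19 mm wide; open, the fingers measure 130 mm over their backs; the gripper's body (75 mm by 190 mm) begins 47 mm behind the grasp point.
Start: joints at [1.164, 0.342, 1.524, -0, 1.275, -0.146], TCP at [135.357, 507.269, 248.741] pointing down, gripper open.
Joint ranges: [-2.53, 2.53], [-0.77, 2.02], [0.04, 2.7], [-1, 4.14], [0.28, 2.66], [-3.11, 3.11]. Speed limits (rad/s): [2.57, 2.57, 3.14, 3.14, 3.14, 3.14].

INTERFACE

Orientations are given as [roll, pitch, yaw] about the fixed x, y, z axes, in that order (R = Rz(yaw) Ry(pitch) Rx(roll)).
In Python, from plant import get_obs, capture, bot, spot_in gives the robot as it stands.
- The arm moves only by the shell command python3 -m handwheel 'ROWS' [OPENING]. ROWS is JSON, a list of rows, each a list of 2 entries, a list of its own where there are three numbers: the shift along the world's x, y, z in mm, then the turn, a rotation vector about the world's x, y, z in rad. In form: [[[x, y, z], [wx, wy, wz]], ...]. A call has 1 to 12 rows; each row shifts and turns the commanded pose from where the row before left it; what a row does not reach is not made up. A row lasts 1/8 s, in which the tool goes at most 62.5 mm and 10.7 degrees, less where a joint would pass 70% of its speed; a pose out of reach is approached as far as the arm can. A call is refused whole if a number of a shift passes 62.5 or a number of a turn 0.188, either way. A call with a gripper value outside its range is refused whole. OPENING is the closure, from 0 (fully open) to 1 (shut), set as the call begins (- or left out, the last holds). The fingers move at their own pace and stop on an object; the grip force is fixed at half the most. Time passes only in rows, so rows that do not move let the fingers close. It gives the time, the measured TCP pose, the force and the opening at its end, in the units of the state.
- get_obs(): the state, without advancing time (a new reading comes with each control period).
- capture(name): name is "scene" or "top" or "wrist"; returns a dict with "img" (480x640x3 uint8, red, green, blue), "fx", "fy", "cx", "cy" (pixels), "cam_to_world" (4x4, takes a point from camera to world coordinates). Camera axes: x right, y up, looking along -z (the intrinsics and any distortion apply to the point x, -y, -z); pixel columns grow to the right and rows downward; lengths in mm; the calibration is good to about 2 mm. A picture is of the moment at which its call begins. There is no depth.
- bot.close_job(): hands the job in, once; it reports no verdict.
Trained networks look in the newest picture that a camera, given by its name, has taken for a name from the list of things; names that differ only in an ending like _2 or _b are one class to them, and where a whole thing is asked for, a point or a joint stands for the part that bears it (a point fixed in the world has none). Each returns a list of dicts, best first, with "score" (0 to 1); they miss things now and then, are a little off and sometimes report something else, mostly with a low value. They report only what shows in the picture. A call takes as long as a camera call.
- spot_in(thing, camera): "xyz" ([x, y, z] in mm, in the coordinates of the camera as it stood for that picture, good to about 4 mm: the middle of the surface that is visible of it).
The state is a dict: "time": time; "joint_positions": joint angles; "dq": joint speeds; "tau": joint torques, N m; "tool_pos": TCP position; "tcp_rot": TCP orientation; "contact_force": force on the tool from outside, world axes, zero at the start; "moment": the same for the moment, N m; "grip_width": finger opening in mm.
Only numpy, scipy, OpenCV 4.12 (cv2) and the standard library are available. Lean on these libraries where they do the work, as an engineer would, in place of code of your own. Each camera call takes 0.05 s, during which the arm holds its last target. There are 200 camera calls.

## Working session

There is one attempt and no reset: what is moved stays moved. The work goes in short steps, Python scripts to look and compute and a shell command to move; the robot and the scene stay as the last step left them, time stands still between calls to the robot, and variables do not carry over. Pictures are saved under pics/ and viewed, about 8 in all and at most 12, crops included, and the job is handed in when it is done.

```bash
ls; mkdir -p pics; cat > h.py <<'E'
import numpy as np, cv2
from plant import get_obs, capture, bot, spot_in
def cap(n,f=None):
    c=capture(n)
    if f: cv2.imwrite('pics/'+f,c['img'][:,:,::-1])
    return c
def spot(t,n,c):
    r=[]
    for d in spot_in(t,n):
        p=np.array(c['cam_to_world'])@np.append(d['xyz'],1); r.append((round(d['score'],2),p[:3].round(1).tolist()))
    return r
def proj(c,P):
    q=np.linalg.inv(np.array(c['cam_to_world']))@np.append(P,1)
    return c['fx']*q[0]/-q[2]+c['cx'], c['fy']*-q[1]/-q[2]+c['cy']
def pix(c,u,v,z):
    M=np.array(c['cam_to_world']);d=M[:3,:3]@np.array([(u-c['cx'])/c['fx'],-(v-c['cy'])/c['fy'],-1]);o=M[:3,3]
    return (o+d*(z-o[2])/d[2]).round(1)
E
python3 - <<'E'
from h import *
print(get_obs())
ims=[]
for n in('scene','top'):
    c=cap(n);ims.append(c['img']);print(n,{k:v for k,v in c.items() if k!='img'})
    for t in('wing','boss','slide','rack','gel_bottle','tip_bin','carton'):print(t,spot(t,n,c)[:2])
    cv2.imwrite(f'pics/{n}0.png',c['img'][:,:,::-1])
E
```

```text
pics
{'time': 0.0, 'joint_positions': array([ 1.16398790e+00,  3.42684060e-01,  1.52500943e+00, -1.44359013e-05,
        1.27537723e+00, -1.45999610e-01]), 'dq': array([ 1.12109512e-03, -1.11104191e-03,  1.06398359e-03,  3.33354123e-05,
       -8.55995420e-05,  7.85231479e-04]), 'tau': array([ 5.28597193e-04, -4.31254184e+01, -2.44214594e+01,  7.18453154e-02,
        5.60741080e-02, -1.41534629e-04]), 'tool_pos': array([135.21359092, 506.91056236, 248.06764442]), 'tcp_rot': array([-3.14012831e+00, -2.01373496e-04,  2.88078790e+00]), 'contact_force': array([-0.15969084, -0.7488663 ,  0.27521042]), 'moment': array([-0.02386514,  0.06253121,  0.03208439]), 'grip_width': 91.65728976579123}
scene {'fx': 501.116272669866, 'fy': 501.116272669866, 'cx': 318.86710550812734, 'cy': 239.75688568931122, 'cam_to_world': array([[ 4.02362588e-01, -6.22262843e-01,  6.71485891e-01,
         1.36115474e+03],
       [ 9.15477863e-01,  2.71765940e-01, -2.96721343e-01,
        -3.73090236e+02],
       [ 2.15167230e-03,  7.34120036e-01,  6.79016305e-01,
         9.73290668e+02],
       [ 0.00000000e+00,  0
[... 385 characters left out ...]
'fy': 575.3989855035959, 'cx': 313.9162143848713, 'cy': 241.56018862044397, 'cam_to_world': array([[ 1.39264909e-03,  9.95812174e-01, -9.14121119e-02,
         4.02479213e+02],
       [-9.99980610e-01,  8.31953716e-04, -6.17152843e-03,
        -3.30202993e+01],
       [-6.06963250e-03,  9.14189342e-02,  9.95794024e-01,
         1.31322708e+03],
       [ 0.00000000e+00,  0.00000000e+00,  0.00000000e+00,
         1.00000000e+00]])}
wing []
boss [(0.61, [499.9, -12.0, 41.2])]
slide [(0.7, [493.8, -13.0, 39.4]), (0.55, [560.8, -345.6, 103.0])]
rack [(0.64, [484.3, -6.7, 62.9])]
gel_bottle [(0.58, [559.8, -340.9, 104.3])]
tip_bin [(0.79, [408.6, 362.7, 1.4])]
carton [(0.68, [634.7, 331.5, 63.3])]
```

View pics/top0.png

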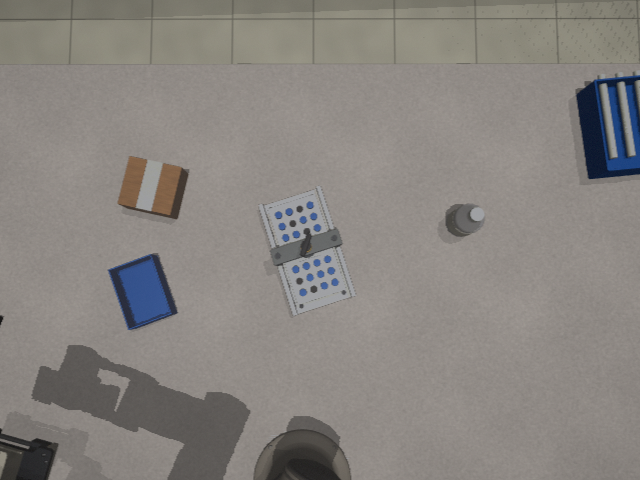

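View pics/scene0.png

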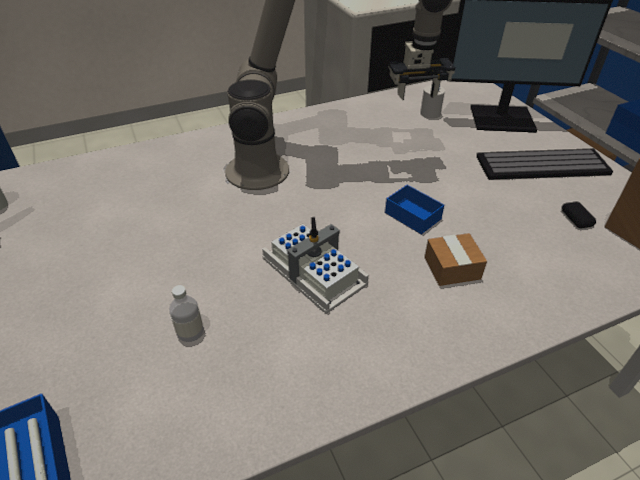

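The top view shows the slide with the bridge's wing near (307,245), tilted about 15°. The bottle, bin and carton are well clear. The scene view agrees, with the wing at (313,228).

```bash
python3 - <<'E'
from h import *
c=cap('top')
print(pix(c,307,245,157),pix(c,306.5,247,124))
i=c['img'][205:285,260:355,::-1];a=cv2.resize(i,None,fx=6,fy=6,interpolation=2)
s=cap('scene');b=cv2.resize(s['img'][205:285,275:350,::-1],None,fx=6,fy=6,interpolation=2)
cv2.imwrite('pics/z1.png',cv2.resize(np.hstack([a,b]),(800,376)))
print(pix(s,313,228,157))
E
```

```text
[501.6 -11.9 157. ] [500.3 -10.3 124. ]
[509.1 -12.5 157. ]
```

View pics/z1.png

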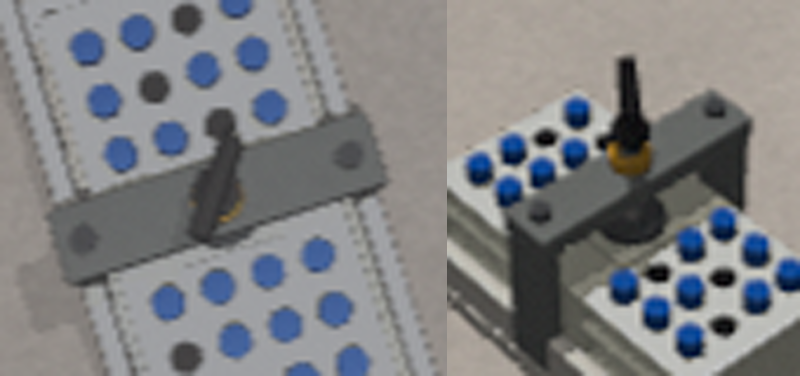

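```bash
python3 -m handwheel '[[[30,-43,1],[0,0,0]],[[30,-43,1],[0,0,0]],[[30,-43,1],[0,0,0]],[[30,-43,1],[0,0,0]],[[30,-43,1],[0,0,0]],[[30,-43,1],[0,0,0]],[[30,-43,1],[0,0,0]],[[30,-43,1],[0,0,0]],[[30,-43,1],[0,0,0]],[[30,-43,1],[0,0,0]],[[30,-43,1],[0,0,0]],[[30,-43,1],[0,0,0]]]'
python3 -m handwheel '[[[0,0,0],[0,0,0]],[[0,0,0],[0,0,0]]]'
python3 - <<'E'
from h import *
o=get_obs();print(o['joint_positions'],o['tool_pos'],o['tcp_rot'],o['moment'],o['contact_force'],o['time'])
c=cap('wrist','w1.png')
print(c['cam_to_world'],c['fx'],c['cx'],c['cy'])
for t in('wing','boss'):print(t,spot(t,'wrist',c)[:2])
for P in([501,-12,172],[501,-12,124]):print(proj(c,P))
E
```

```text
time: 2.4
tool_pos: [496.2, -10.4, 260.9]
tcp_rot: [3.141, 0.001, 2.88]
contact_force: [1.7, 0.8, 0.8]
grip_width: 91.7
time: 2.65
tool_pos: [494.9, -8.4, 260.5]
tcp_rot: [3.141, -0.001, 2.88]
contact_force: [-0.2, 0.1, 0.3]
grip_width: 91.9
[-1.72325986e-01  2.77918922e-01  1.58296763e+00  4.80790310e-04
  1.28175996e+00 -1.48190016e+00] [494.88645142  -8.44902472 260.45810543] [ 3.14122733e+00 -1.09063082e-03  2.88023342e+00] [-0.03294541  0.00487328  0.02617083] [-0.23677176  0.12942195  0.31029777] 2.65
[[ 2.57413556e-01 -9.22028724e-01 -2.89138884e-01  4.16606474e+02]
 [ 9.66300598e-01  2.45987884e-01  7.58492867e-02  1.29400132e+01]
 [ 1.18944122e-03 -2.98919711e-01  9.54277523e-01  3.96604162e+02]
 [ 0.00000000e+00  0.00000000e+00  0.00000000e+00  1.00000000e+00]] 332.1213086794965 322.779614859208 243.7870385143366
wing [(0.7, [491.5, -3.3, 110.3]), (0.67, [501.9, -2.9, 170.3])]
boss [(0.59, [490.1, -5.1, 109.8])]
(np.float64(319.1321335139172), np.float64(266.98810021879854))
(np.float64(319.6492251626649), np.float64(246.64109424062954))
```

View pics/w1.png

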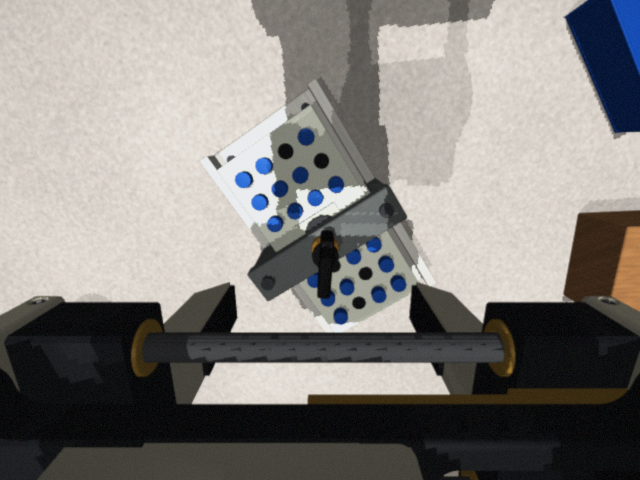

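The wrist view shows the wing, nearly aligned with the jaws, running from about (327,230) to (324,295). I'll enlarge it for the centre and yaw.

```bash
python3 - <<'E'
from h import *
i=cv2.imread('pics/w1.png')[215:310,275:375]
g=cv2.resize(i,None,fx=6,fy=6,interpolation=2);g=cv2.convertScaleAbs(g,alpha=2.2,beta=10);cv2.imwrite('pics/z2.png',g)
E
```

```text
(no output)
```

View pics/z2.png

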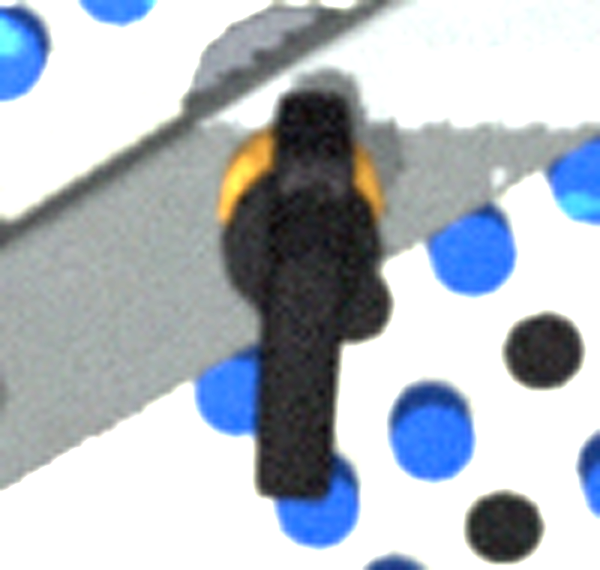

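```bash
python3 - <<'E'
from h import *
c=cap('wrist')
for z in(171.,174.):
    a,b=pix(c,327.7,246.7,z),pix(c,324,297.5,z);print(a,b,(a+b)/2,np.linalg.norm(a-b),np.arctan2(*(b-a)[1::-1]))
print(pix(c,275+302/6,215+205/6,124))
E
```

```text
[488.1  -1.4 171. ] [526.2 -14.2 171. ] [507.15  -7.8  171.  ] 40.19266102163431 -0.32411089619741656
[487.1  -1.2 174. ] [524.8 -13.8 174. ] [505.95  -7.5  174.  ] 39.749842766984564 -0.32254609917710114
[504.7  -7.1 124. ]
```

```bash
python3 -m handwheel '[[[5,1,-15],[0,0,-0.03]],[[4.5,0.5,-15],[0,0,-0.03]],[[0,0,-15],[0,0,0]],[[0,0,-15],[0,0,0]],[[0,0,-15],[0,0,0]],[[0,0,-9],[0,0,0]],[[0,0,-7.5],[0,0,0]],[[0,0,0],[0,0,0]],[[0,0,0],[0,0,0]]]' 
python3 -m handwheel '[[[0,0,0],[0,0,0]],[[0,0,0],[0,0,0]],[[0,0,0],[0,0,0]],[[0,0,0],[0,0,0]],[[0,0,0],[0,0,0]],[[0,0,0],[0,0,0]],[[0,0,0],[0,0,0]],[[0,0,0],[0,0,0]]]' 0.76
python3 - <<'E'
from h import *
c=cap('wrist','w2.png');o=get_obs();print(o['tool_pos'],o['moment'],o['contact_force'],o['grip_width'])
M=c['cam_to_world'];cv2.imwrite('pics/z3.png',cv2.convertScaleAbs(cv2.resize(cv2.imread('pics/w2.png')[220:440,170:470],None,fx=2.5,fy=2.5),alpha=2))
E
```

```text
time: 3.98
tool_pos: [505.1, -7.3, 169.6]
tcp_rot: [3.141, 0.001, 2.821]
contact_force: [0.2, 0.4, 0.4]
grip_width: 91.8
time: 4.97
tool_pos: [504.9, -7.2, 169.2]
tcp_rot: [3.141, -0.0, 2.821]
contact_force: [0.3, -0.6, -0.6]
grip_width: 22.6
[504.8721992   -7.2312282  169.24940766] [-0.01946959 -0.00075911 -0.00368357] [-0.11157803 -0.22701408 -0.11980627] 22.680786959243985
```

View pics/z3.png

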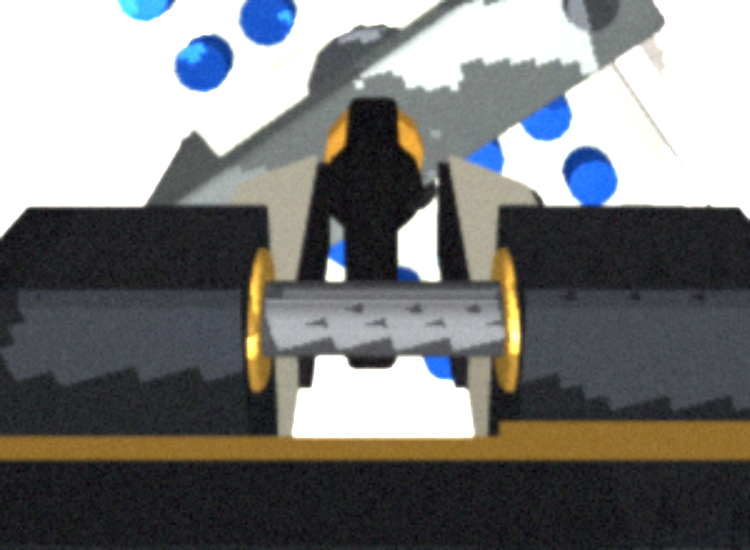

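The wing stands between the jaws, aligned, with its centre at x≈372 against a jaw middle at ≈382. That is about 2 mm to the left, so I'll correct and close.

```bash
python3 -m handwheel '[[[-0.5,-1.8,0],[0,0,0]],[[0,0,0],[0,0,0]]]' 
python3 -m handwheel '[[[0,0,0],[0,0,0]],[[0,0,0],[0,0,0]],[[0,0,0],[0,0,0]],[[0,0,0],[0,0,0]],[[0,0,0],[0,0,0]],[[0,0,0],[0,0,0]]]' 1
python3 - <<'E'
from h import *
o=get_obs();print(o['tool_pos'],o['tcp_rot'],o['moment'],o['contact_force'],o['grip_width'],o['joint_positions'])
E
```

```text
time: 5.28
tool_pos: [504.3, -9.2, 169.3]
tcp_rot: [3.142, 0.0, 2.821]
contact_force: [0.4, -0.6, 0.3]
grip_width: 21.8
time: 6.02
tool_pos: [504.3, -9.1, 169.3]
tcp_rot: [-3.141, 0.0, 2.821]
contact_force: [-0.5, -1.4, 0.3]
grip_width: 9.6
[504.32735022  -9.11796996 169.2542484 ] [-3.14148359e+00  3.26127409e-05  2.82086210e+00] [-0.31106588  0.13423235 -0.05887885] [-0.45737701 -1.40480525  0.27136031] 9.572499653459547 [-1.70059909e-01  3.85800608e-01  1.69714608e+00 -1.29319778e-04
  1.05863010e+00 -1.42006231e+00]
```

```bash
cat > s.py <<'E'
from h import *
m=[];f=[];o=get_obs()
print(o['time'],o['tool_pos'].round(2),'yaw',o['tcp_rot'][2].round(4),'M',o['moment'].round(3),'F',o['contact_force'].round(1),'q6',o['joint_positions'][5].round(3),'w',round(o['grip_width'],2))
E
python3 -m handwheel '[[[0,0,-0.1],[0,0,-0.1]],[[0,0,-0.1],[0,0,-0.1]],[[0,0,0],[0,0,0]],[[0,0,0],[0,0,0]]]' >/dev/null; python3 s.py
python3 -m handwheel '[[[0,0,-0.1],[0,0,-0.1]],[[0,0,-0.1],[0,0,-0.1]],[[0,0,0],[0,0,0]],[[0,0,0],[0,0,0]]]' >/dev/null; python3 s.py
```

```text
6.525 [504.36  -9.11 169.07] yaw 2.6226 M [-0.412  0.081 -0.047] F [-1.  -1.3  1.7] q6 -1.222 w 10.2
7.025 [504.37  -9.1  168.87] yaw 2.4232 M [-0.385  0.078 -0.008] F [-1.1 -1.3  1.7] q6 -1.022 w 10.01
```

```bash
cat > s.py <<'E'
from h import *
R=[]
for k in range(4):
    capture('top');o=get_obs();R.append(np.r_[o['moment'],o['contact_force']])
R=np.array(R)
print(round(o['time'],2),o['tool_pos'].round(2),'yaw',o['tcp_rot'][2].round(4),'Mz',R[:,2].round(3),R[:,2].mean().round(3),'F',R[:,3:].mean(0).round(1),'q6',o['joint_positions'][5].round(3),'w',round(o['grip_width'],2))
E
python3 s.py
python3 -m handwheel '[[[0,0,-0.1],[0,0,-0.1]],[[0,0,-0.1],[0,0,-0.1]],[[0,0,0],[0,0,0]]]' >/dev/null; python3 s.py
python3 -m handwheel '[[[0,0,-0.1],[0,0,-0.1]],[[0,0,-0.1],[0,0,-0.1]],[[0,0,0],[0,0,0]]]' | grep force
```

```text
7.22 [504.37  -9.07 168.87] yaw 2.4218 Mz [-0.043 -0.031 -0.032 -0.006] -0.028 F [-0.6 -1.9  1.2] q6 -1.021 w 10.1
7.8 [504.4   -9.03 168.68] yaw 2.2223 Mz [-0.037 -0.033 -0.075 -0.083] -0.057 F [-0.3 -1.7  1.1] q6 -0.822 w 9.58
contact_force: [-0.7, -1.6, 1.7]
```

```bash
python3 s.py
```

```text
8.38 [504.39  -9.03 168.48] yaw 2.0224 Mz [-0.01  -0.02   0.013  0.016] -0.0 F [-0.7 -1.4  1.8] q6 -0.622 w 9.89
```

```bash
echo 'import sys; sys.exit(int(abs(R[:,2].mean())>0.12))' >> s.py
python3 -m handwheel '[[[0,0,-0.1],[0,0,-0.08]],[[0,0,-0.05],[0,0,-0.07]],[[0,0,0],[0,0,0]]]' >/dev/null; python3 s.py &&
python3 -m handwheel '[[[0,0,-0.1],[0,0,-0.08]],[[0,0,-0.05],[0,0,-0.07]],[[0,0,0],[0,0,0]]]' >/dev/null; python3 s.py &&
python3 -m handwheel '[[[0,0,-0.1],[0,0,-0.08]],[[0,0,-0.05],[0,0,-0.07]],[[0,0,0],[0,0,0]]]' >/dev/null && python3 s.py &&
python3 -m handwheel '[[[0,0,-0.1],[0,0,-0.08]],[[0,0,-0.05],[0,0,-0.07]],[[0,0,0],[0,0,0]]]' >/dev/null && python3 s.py
```

```text
8.95 [504.4   -9.05 168.33] yaw 1.872 Mz [-0.067 -0.024  0.012  0.005] -0.018 F [-0.2 -1.5  2. ] q6 -0.471 w 9.55
9.53 [504.41  -9.08 168.2 ] yaw 1.7219 Mz [-0.044 -0.02  -0.044 -0.064] -0.043 F [-0.2 -1.9  2.4] q6 -0.321 w 9.6
10.1 [504.4   -9.03 168.05] yaw 1.572 Mz [-0.024 -0.106 -0.023 -0.008] -0.04 F [-0.3 -2.1  2.4] q6 -0.171 w 10.14
10.68 [504.44  -9.07 167.9 ] yaw 1.4219 Mz [-0.041 -0.083 -0.091 -0.048] -0.066 F [-0.3 -1.9  2.8] q6 -0.021 w 9.59
```

```bash

python3 -m handwheel '[[[0,0,-0.05],[0,0,-0.08]],[[0,0,-0.05],[0,0,-0.07]],[[0,0,0],[0,0,0]]]' >/dev/null; python3 s.py &&
python3 -m handwheel '[[[0,0,-0.1],[0,0,-0.08]],[[0,0,-0.05],[0,0,-0.07]],[[0,0,0],[0,0,0]]]' >/dev/null && python3 s.py &&
python3 -m handwheel '[[[0,0,-0.1],[0,0,-0.08]],[[0,0,-0.05],[0,0,-0.07]],[[0,0,0],[0,0,0]]]' >/dev/null && python3 s.py &&
python3 -m handwheel '[[[0,0,-0.1],[0,0,-0.08]],[[0,0,-0.05],[0,0,-0.07]],[[0,0,0],[0,0,0]]]' >/dev/null && python3 s.py
python3 - <<'E'
from h import *
c=cap('wrist')['img'][220:440,170:470,::-1];cv2.imwrite('pics/z4.png',cv2.convertScaleAbs(cv2.resize(c,None,fx=2,fy=2),alpha=2))
E
```

```text
11.25 [504.43  -9.03 167.77] yaw 1.272 Mz [-0.05  -0.061 -0.075 -0.049] -0.059 F [ 0.1 -1.8  2.6] q6 0.129 w 9.81
11.82 [504.39  -9.03 167.6 ] yaw 1.122 Mz [-0.07  -0.052 -0.062 -0.025] -0.052 F [ 0.4 -1.9  2.2] q6 0.279 w 10.11
12.4 [504.43  -9.05 167.49] yaw 0.972 Mz [-0.085 -0.075 -0.042 -0.03 ] -0.058 F [ 0.5 -2.1  2.5] q6 0.429 w 9.45
12.97 [504.4   -9.07 167.32] yaw 0.8219 Mz [-0.112 -0.032 -0.084 -0.056] -0.071 F [ 0.7 -2.3  2.7] q6 0.579 w 9.97
```

View pics/z4.png

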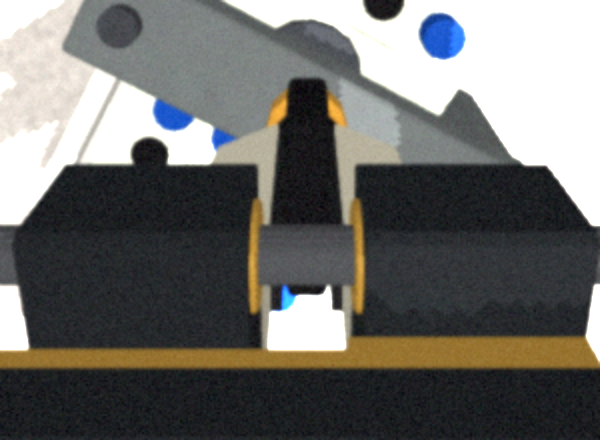

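The wing is held and has turned with the gripper; it stays vertical between the pads at (308,180). I'll carry on.

```bash

python3 -m handwheel '[[[0,0,-0.1],[0,0,-0.08]],[[0,0,-0.05],[0,0,-0.07]],[[0,0,0],[0,0,0]]]' >/dev/null; python3 s.py &&
python3 -m handwheel '[[[0,0,-0.1],[0,0,-0.08]],[[0,0,-0.05],[0,0,-0.07]],[[0,0,0],[0,0,0]]]' >/dev/null && python3 s.py &&
python3 -m handwheel '[[[0,0,-0.1],[0,0,-0.08]],[[0,0,-0.05],[0,0,-0.07]],[[0,0,0],[0,0,0]]]' >/dev/null && python3 s.py &&
python3 -m handwheel '[[[0,0,-0.05],[0,0,-0.08]],[[0,0,-0.05],[0,0,-0.07]],[[0,0,0],[0,0,0]]]' >/dev/null && python3 s.py
```

```text
13.6 [504.43  -9.06 167.19] yaw 0.6719 Mz [-0.081 -0.029 -0.024 -0.103] -0.059 F [ 1.  -2.1  3.2] q6 0.729 w 9.49
14.18 [504.41  -9.08 167.03] yaw 0.5221 Mz [0.118 0.144 0.12  0.194] 0.144 F [ 0.7 -2.5  3.5] q6 0.879 w 10.03
```

Contact has shown. I'll take small steps now and also read joint 6's torque.

```bash
sed -i "s/print(round/print('tau6',o['tau'][5].round(3),round/" s.py; python3 s.py
python3 -m handwheel '[[[0,0,0],[0,0,-0.06]],[[0,0,0],[0,0,0]]]' >/dev/null; python3 s.py
```

```text
tau6 0.167 14.38 [504.41  -9.05 167.05] yaw 0.5213 Mz [0.195 0.153 0.182 0.181] 0.178 F [ 0.7 -2.3  3.5] q6 0.88 w 10.04
tau6 0.222 14.82 [504.39  -9.06 167.01] yaw 0.4617 Mz [0.213 0.236 0.202 0.205] 0.214 F [ 1.3 -3.1  2.9] q6 0.939 w 9.32
```

```bash
python3 s.py
python3 -m handwheel '[[[0,0,0],[0,0,-0.05]],[[0,0,0],[0,0,0]],[[0,0,0],[0,0,0]],[[0,0,0],[0,0,0]]]' >/dev/null; python3 s.py
```

```text
tau6 0.243 15.03 [504.41  -9.06 167.  ] yaw 0.4612 Mz [0.214 0.294 0.23  0.24 ] 0.244 F [ 1.  -2.8  3.3] q6 0.94 w 9.65
tau6 0.314 15.72 [504.36  -9.05 166.97] yaw 0.411 Mz [0.37  0.328 0.296 0.358] 0.338 F [ 0.9 -3.1  2.5] q6 0.99 w 9.88
```

```bash

python3 -m handwheel '[[[0,0,0],[0,0,-0.04]],[[0,0,0],[0,0,0]],[[0,0,0],[0,0,0]],[[0,0,0],[0,0,0]]]' >/dev/null; python3 s.py
```

```text
tau6 0.403 16.43 [504.32  -9.03 166.93] yaw 0.371 Mz [0.399 0.36  0.428 0.428] 0.404 F [ 1.7 -2.9  1.6] q6 1.03 w 9.51
```

```bash

python3 -m handwheel '[[[0,0,0.1],[0,0,0.16]],[[0,0,0.2],[0,0,0.16]],[[0,0,0.15],[0,0,0.16]],[[0,0,0.15],[0,0,0.16]],[[0,0,0.15],[0,0,0.16]],[[0,0,0.2],[0,0,0.16]],[[0,0,0.15],[0,0,0.16]],[[0,0,0.15],[0,0,0.16]],[[0,0,0.15],[0,0,0.16]],[[0,0,0.15],[0,0,0.18]],[[0,0,0],[0,0,0]],[[0,0,0],[0,0,0]]]' >/dev/null; python3 s.py
```

```text
tau6 0.013 18.12 [504.27  -8.97 168.46] yaw 1.9893 Mz [ 0.052 -0.008  0.016 -0.003] 0.014 F [ 0.9 -2.3  1. ] q6 -0.589 w 9.71
```

```bash

python3 -m handwheel '[[[0,0,0],[0,0,0]],[[0,0,0],[0,0,0]],[[0,0,0],[0,0,0]],[[0,0,0],[0,0,0]],[[0,0,0],[0,0,0]],[[0,0,0],[0,0,0]]]' 0.5
python3 -m handwheel '[[[0,0,10],[0,0,0]],[[0,0,15],[0,0,0]],[[0,0,15],[0,0,0]],[[0,0,15],[0,0,0]],[[0,0,15],[0,0,0]],[[0,0,15],[0,0,0]],[[0,0,5],[0,0,0]],[[0,0,0],[0,0,0]],[[0,0,0],[0,0,0]]]' 0
python3 s.py; python3 - <<'E'
from h import *
c=cap('wrist')['img'][190:340,220:440,::-1];cv2.imwrite('pics/z5.png',cv2.convertScaleAbs(cv2.resize(c,None,fx=3,fy=3,interpolation=2),alpha=2))
E
```

```text
time: 18.88
tool_pos: [504.3, -9.0, 168.5]
tcp_rot: [3.141, -0.0, 1.991]
contact_force: [0.2, 0.2, -0.9]
grip_width: 45.8
time: 20.0
tool_pos: [504.1, -9.0, 258.1]
tcp_rot: [-3.141, -0.001, 1.991]
contact_force: [-0.2, 0.0, 0.6]
grip_width: 91.6
tau6 -0.0 20.2 [504.22  -9.   258.13] yaw 1.9908 Mz [-0.009 -0.015 -0.022 -0.017] -0.016 F [ 0.5  0.3 -0.1] q6 -0.59 w 92.06
```

View pics/z5.png

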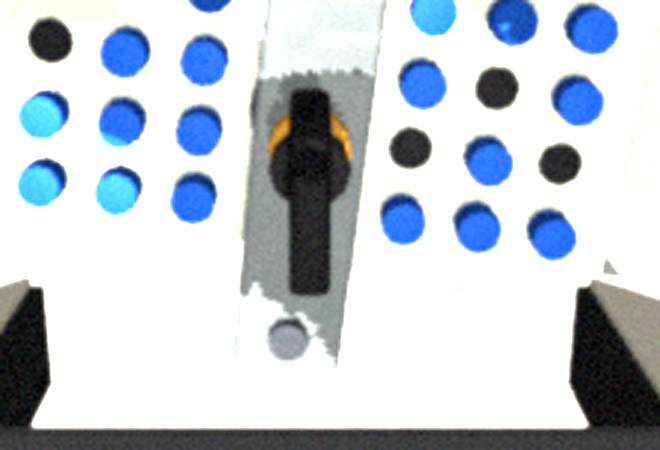

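The wing lies along the gripper's yaw, vertical at about (310,190) in the crop. It followed the full back-off, did not move on release, and the gripper is clear of it.

```bash
python3 -c "
from plant import bot; print(bot.close_job())"
```

```text
the job is handed in; nothing more can be done
None
```

The hold-down is set and the job is handed in, at about 20 s of the 64 s allowed. No verdict was reported.

- **Tightening:** I gripped the wing and turned it clockwise 2.45 rad in all. The foot made contact about 0.2–0.3 rad before the end. I stopped at about 0.40 N m, where the wrist moment and joint 6's torque agreed.
- **Backing off:** I turned it back 1.62 rad (about 93°, a shade over a quarter turn), let go and raised the gripper about 90 mm.
- **Last checks:** After release the forces on the tool were about zero. The last wrist picture shows the wing still at the gripper's final angle, so it followed the back-off. I touched nothing else.
- **A check that disagreed:** While the screw ran free, the wrist moment read about −0.05 N m, not the +0.05 N m expected from thread friction. The true tightening moment may therefore have been up to about 0.5 N m. That is still between finger-tight (0.3) and too tight (0.6).

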